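# Extend the lamp boom to its next click stop

## Robot

A 6-joint arm with a two-finger parallel gripper is mounted at the origin on the work surface. World frame = base frame: x ahead of the robot, y to its left, z up, the work surface at z = 0. Lengths are in m, angles in rad, forces in N, time in s.
With the tool pointing down it reaches from about 0.325 to 0.925 m from the base axis. Payload 3.1 kg.
Tool frame: the origin (TCP) lies on the centre line of the jaws, within the pads' length; the fingertips stand 22 mm ahead of it and the grasp point (between the pads) lies 3 mm ahead of it; z points along the fingers, y is the direction in which the jaws open and shut (so a half turn about z gives the same grasp; the last joint's range is limited). The gripper opens to 85 mm and grips with 20 to 120 N. Pads are 22 mm wide; open, the fingers measure 114 mm over their backs; the gripper's body (76 mm by 85 mm) begins 54 mm behind the grasp point. The pads swing forward as they close: fully open they stand 13 mm farther back than shut.
Start: joints at [1.126, 0.217, 1.613, -0, 1.311, -0.112], TCP at [0.204, 0.591, 0.253] pointing down, gripper open.
Joint ranges: [-2.75, 2.75], [-0.78, 2.1], [0.31, 2.55], [-1.13, 4.27], [0.13, 2.63], [-2.58, 2.58]. Speed limits (rad/s): [2.79, 2.79, 3.14, 3.14, 3.14, 3.14].

## Interface

Orientations are given as a rotation vector (axis times angle).
In Python, from plant import goto, move_straight, set_joints, grip, wait, ik, get_state, capture, IKError, close_job, cut_out, mark_of gives the robot as it stands. The module is installed in compiled form; this text tells all that it offers. Calls block until the motion is done:
- goto(position, orientation): joint-space move of the TCP to a pose.
- move_straight(position, ori=None, feed=0.15, stop_force=None): straight line of the TCP; ori=None keeps the orientation; feed is the mean speed in m/s. With stop_force (N) it stops when the force on the tool has changed by that much, and returns True; else False.
- set_joints(angles): joint-space move.
- grip(opening, f_grip=None): finger opening in m; f_grip is the grip in N (None keeps the last); returns when the fingers have stopped.
- wait(seconds).
- ik(position, orientation): joint angles nearest the present ones, or None.
- get_state(): the state.
- capture(name): name is "side" or "top" or "wrist"; returns a dict with "image" (400x640x3 uint8, red, green, blue), "range_z" (400x640 float32, m along the optical axis (not along the pixel's ray), 0 where there is no reading), "fovy" (degrees; the focal length in pixels is half the picture's height over the tangent of half this angle, whatever the lens; pixels are square), "cx", "cy" (the principal point, pixels), "k1" (the pictures are not rectified: a ray, as slopes to the right and down, at radius r is drawn at 1 + k1 r^2 times it, then the intrinsics apply), "R" (3x3) and "t" (3): a world point X has camera coordinates R X + t. Camera axes: x right, y down, z forward; pixel columns grow to the right and rows downward; lengths in m; the calibration is good to about 2 mm. A picture is of the moment at which its call begins.
A pose or a line that the arm cannot do raises IKError and nothing moves.
- close_job(): hands the job in, once; it reports no verdict.
Trained networks look in the newest picture that a camera, given by its name, has taken for a name from the list of things; names that differ only in an ending like _2 or _b are one class to them, and where a whole thing is asked for, a point or a joint stands for the part that bears it (a point fixed in the world has none). Each returns a list of dicts, best first, with "confidence" (0 to 1); they miss things now and then, are a little off and sometimes report something else, mostly with a low value. They report only what shows in the picture. A call takes as long as a camera call.
- cut_out(camera, target): "pixels" (400x640 bool, what is visible of it) and "centre" ([column, row] in pixels, amid what is visible of it).
- mark_of(camera, target): "centre" ([column, row] in pixels: a listed point, or the origin of a listed thing).
The state is a dict: "time_s": time; "joints": joint angles; "joint_velocities": joint speeds; "joint_torque": joint torques, N m; "tool_pos": TCP position; "tool_rot": TCP orientation; "force": force on the tool from outside, world axes, zero at the start; "wrist_torque": the same for the moment, N m; "width": finger opening in m.
Only numpy, scipy, OpenCV 4.12 (cv2) and the standard library are available. Lean on these libraries where they do the work, as an engineer would, in place of code of your own. Each camera call takes 0.05 s, during which the arm holds its last target. There are 200 camera calls.

## Task

The lamp's telescoping boom is held by a red sprung button standing out of the first hole of its aluminium sleeve. Push the button in by pinching the sleeve across it, slide the sleeve and lamp gently away from the post until the button pops fully out through the next hole (never wrench against the button), then let go, press the green switch on top of the lamp softly right down once to light the dish, and back away with the boom still locked there. Leave the dish, slide box, tip rack and jar alone.

Things in the scene. Friction and masses are not known exactly. Their poses are not given: they have to be found in the camera images.
- sleeve_hole (a point): Square aluminium boom sleeve, 26 x 26 mm, 206 mm long, level, axis 150 mm above the bench. The point: on its axis abreast of its first hole; moves with it. Black finger ribs (6 mm proud) stand 16 mm from it towards the lamp on both sides. Its -y points along the boom to the lamp: the way to slide; +x is the side with holes and button; z up. The next hole, in a black strip on the same side, is 52 to 90 mm from the first towards the post: set anew each time, feel for it.
- stand: Fixed stand; origin under its post, at bench height; axes as the sleeve's. Base 130 x 160 x 16 mm; black clamp block 50 x 45 mm, 125 to 175 mm above the bench, over the origin. A 20 mm square inner tube runs from it inside the sleeve. At the start the first hole is 166 mm from the origin (towards -y), and the sleeve begins 30 mm from it. Nothing but the base under the sleeve.
- pin_tip (a point): Tip of the red sprung button (10 mm thick, domed; 12 mm holes). It sits on the fixed inner tube and does not move along the boom. Out, it stands 6 mm proud of the sleeve's +x side. Held flush by a flat finger pad (about 5 N), its dome rides under the 2 mm wall as the sleeve slides. In the next hole it stops the sleeve dead (about 1.5 mm play).
- pin (a joint): How far the red button is pressed in, m: 0 fully out (locked), 0.006 flush with the sleeve's outside, 0.008 under the wall. Over 15 N of sleeve against button is wrenching.
- boom (a joint): How far the sleeve is slid from the post, m: 0 at the start (first hole), 0.052 to 0.090 at the next hole, end stop 0.1. Getting it off the first hole takes about 8 to 14 N along the boom within the first 10 mm, then 3 to 6 N; it stays where it is left.
- switch_top (a point): Centre of the top of the round green push switch (24 mm across), on the round lamp head (72 mm across) at the sleeve's end; moves with the sleeve. 183 mm above the bench; press straight down.
- switch (a joint): How far the green switch is pressed down, m: 0 up, 0.006 fully down (5 N); springs back. Over 25 N on it is too hard.
- dish: Shallow glass dish, 84 mm across, 16 mm high, on the bench under where the lamp will be; origin at the centre of its underside. Leave alone.
- slide_box: Blue slide box 75 x 100 x 32 mm, origin at the centre of its underside. Leave alone.
- tip_rack: Orange tip rack 80 x 115 x 48 mm, origin at the centre of its underside. Leave alone.
- jar: Amber jar 52 mm across, 70 mm high, origin at the centre of its underside. Leave alone.

How it is judged:
By the outcome, as a careful person would: the job done as asked, in the order asked, and still so for the second after the job is handed in, with the robot touching nothing.
It also fails if it takes over 50 s, if anything falls off the work surface, if the arm or the gripper's body presses on something with over 40 N, if the wrist force passes 120 N, or if a joint passes its speed limit or range.

## Working session

There is one attempt and no reset: what is moved stays moved. The work goes in short steps, each a Python script; the robot and the scene stay as the last script left them, time stands still between calls to the robot, and variables do not carry over. Pictures are saved under pics/ and viewed, about 8 in all and at most 12, crops included, and the job is handed in when it is done.

```bash
mkdir -p pics; cat > h.py <<'E'
import numpy as np, cv2
from plant import *
from scipy.spatial.transform import Rotation as Ro
def ray(c,uv):
    f=200/np.tan(np.radians(c["fovy"])/2)
    d=np.array([(uv[0]-c["cx"])/f,(uv[1]-c["cy"])/f]); u=d.copy()
    for _ in range(20): u=d/(1+c["k1"]*(u@u))
    return np.array([u[0],u[1],1])
def at_z(c,uv,z):
    r=c["R"].T@ray(c,uv); o=-c["R"].T@c["t"]
    return o+r*(z-o[2])/r[2]
def at_range(c,uv):
    u,v=int(round(uv[0])),int(round(uv[1])); p=c["range_z"][max(0,v-2):v+3,max(0,u-2):u+3]; p=p[p>0]
    return c["R"].T@(ray(c,uv)*(np.median(p) if len(p) else np.nan)-c["t"])
def proj(c,X):
    p=c["R"]@np.asarray(X)+c["t"]; u=p[:2]/p[2]; u=u*(1+c["k1"]*(u@u)); f=200/np.tan(np.radians(c["fovy"])/2)
    return u*f+[c["cx"],c["cy"]]
def save(c,n): cv2.imwrite(f"pics/{n}.png",c["image"][:,:,::-1])
E
python3 - <<'E'
from h import *
np.set_printoptions(precision=4,suppress=True)
Z=dict(sleeve_hole=.15,stand=0,pin_tip=.15,switch_top=.183,dish=0,slide_box=0,tip_rack=0,jar=0)
cs=[]
for n in("top","side"):
    c=capture(n); cs.append(c["image"])
    print(n,"cam at",-c["R"].T@c["t"])
    for k,z in Z.items():
        for m in mark_of(n,k)[:2]:
            print(k,round(m["confidence"],2),np.round(m["centre"],1),"z:",at_z(c,m["centre"],z),"rng:",at_range(c,m["centre"]))
cv2.imwrite("pics/a.png",cv2.resize(np.vstack(cs),None,fx=.75,fy=.75)[:,:,::-1])
print(get_state())
E
```

```text
top cam at [ 0.5106 -0.06    1.1468]
sleeve_hole 0.76 [263.9 213.6] z: [0.6004 0.0858 0.15  ] rng: [0.5993 0.0839 0.1629]
stand 0.73 [202.7 234. ] z: [0.5602 0.2554 0.    ] rng: [0.5563 0.23   0.0923]
switch_top 0.6 [262.1 213. ] z: [0.5986 0.0847 0.183 ] rng: [0.6005 0.0878 0.1624]
switch_top 0.48 [308.9 202. ] z: [ 0.6236 -0.0103  0.183 ] rng: [ 0.6236 -0.0103  0.1829]
dish 0.87 [340.6 208.3] z: [ 0.6316 -0.078   0.    ] rng: [ 0.631  -0.0779  0.0056]
slide_box 0.93 [447.5 251.3] z: [ 0.5347 -0.3358  0.    ] rng: [ 0.534  -0.3282  0.0315]
tip_rack 0.83 [257.6 150.2] z: [0.7707 0.1299 0.    ] rng: [0.7604 0.1225 0.0451]
jar 0.64 [345.9 152.2] z: [ 0.7703 -0.0879  0.    ] rng: [ 0.7545 -0.0862  0.0696]
side cam at [ 0.4221 -0.6274  0.877 ]
sleeve_hole 0.92 [290.2 153.8] z: [0.5962 0.0855 0.15  ] rng: [0.5927 0.0712 0.1646]
stand 0.8 [260.5 151.7] z: [0.5555 0.2701 0.    ] rng: [0.5504 0.2356 0.0337]
switch_top 0.43 [315.2 172.3] z: [ 0.622  -0.0194  0.183 ] rng: [ 0.6217 -0.0202  0.1839]
dish 0.58 [331.2 241.8] z: [ 0.6354 -0.0853  0.    ] rng: [ 0.6335 -0.0901  0.0077]
slide_box 0.72 [330.5 355.7] z: [ 0.5377 -0.339   0.    ] rng: [ 0.5332 -0.3502  0.0339]
tip_rack 0.8 [348.1 165. ] z: [ 0.7689  0.1351 -0.    ] rng: [0.7496 0.0927 0.0488]
jar 0.62 [264.7 153.8] z: [0.5645 0.2578 0.    ] rng: [0.5608 0.2347 0.0228]
jar 0.61 [381.3 227. ] z: [ 0.7661 -0.0876  0.    ] rng: [ 0.7532 -0.1077  0.0326]
{'time_s': 0.9, 'joints': array([ 1.1258,  0.2168,  1.6134, -0.    ,  1.3113, -0.1122]), 'joint_velocities': array([ 0.0011, -0.0007,  0.0005, -0.0011, -0.0003, -0.0002]), 'joint_torque': array([ -0.0001, -39.6884, -30.4259,  -0.0001,   0.0006,  -0.    ]), 'tool_pos': array([0.2042, 0.5907, 0.2533]), 'tool_rot': array([0.5203, 3.0982, 0.0001]), 'force': array([-0.1631, -0.0163,  0.471 ]), 'wrist_torque': array([-0.0328, -0.0096,  0.0004]), 'width': 0.08558208471374262}
```

View pics/a.png

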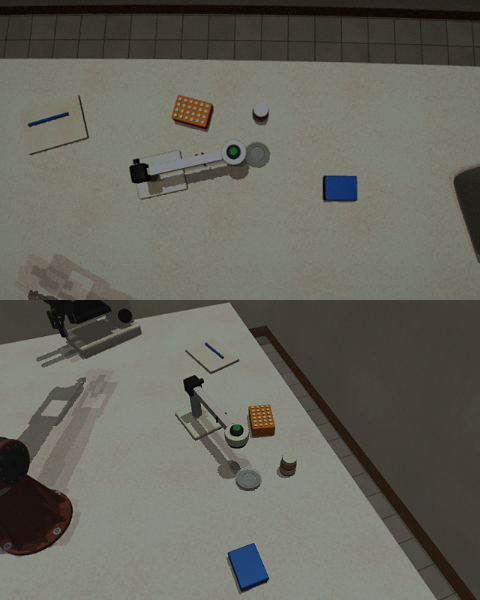

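The top and side views show the boom running from the post (about column 185, row 230 in the full-size top picture) to the lamp (310, 202). The button is on the side facing the orange rack. Next I'll fit the sleeve axis from depth and take a close wrist view.

```bash
cat >> h.py <<'E'
np.set_printoptions(precision=4,suppress=True)
def cloud(c,mask):
    v,u=np.nonzero(mask&(c["range_z"]>0))
    return np.array([c["R"].T@(ray(c,(a,b))*c["range_z"][b,a]-c["t"]) for a,b in zip(u,v)])
def ori(d):   # tool down, tool y = sleeve x; d = unit slide direction (xy)
    sx=np.array([-d[1],d[0],0.]); sx*=1 if sx[0]>0 else -1   # sleeve x
    z=np.array([0,0,-1.]); out=[]
    for s in(1,-1):
        y=s*sx; out.append(Ro.from_matrix(np.column_stack([np.cross(y,z),y,z])).as_rotvec())
    return sx,out
def fit_axis(P):
    q=P[:,:2]; m=np.median(q,0)
    vx,vy,x,y=cv2.fitLine(q.astype(np.float32),cv2.DIST_HUBER,0,.001,.001).ravel()
    d=np.array([vx,vy]); d*=-np.sign(d[1]); return np.array([x,y]),d
E
python3 - <<'E'
from h import *
c=capture("top")
P=cloud(c,np.pad(np.ones((80,150),bool),((180,140),(180,310))))
s=P[(P[:,2]>.155)&(P[:,2]<.170)&(P[:,1]<.2)&(P[:,1]>.04)]
p,d=fit_axis(s); print(len(s),p,d,s[:,2].mean())
sw=np.array([.6236,-.0103]); n=np.array([-d[1],d[0]])
print("switch off-axis",(sw-p)@n,"stand off",(np.array([.5602,.2554])-p)@n)
h=p+d*((np.array([.600,.0858])-p)@d)
sx,os_=ori(d)
for o in os_:
    print(o,ik([*h,.27],o),ik([*h,.153],o),ik([*(h+.09*d),.153],o))
o=min((o for o in os_ if ik([*h,.153],o) is not None),key=lambda o:abs(ik([*h,.153],o)[5]))
goto([*h,.30],o); c=capture("wrist"); save(c,"w1")
for k,z in dict(sleeve_hole=.15,pin_tip=.15,switch_top=.183).items():
    for m in mark_of("wrist",k)[:2]: print(k,round(m["confidence"],2),np.round(m["centre"],1),at_z(c,m["centre"],z),at_range(c,m["centre"]))
print(get_state()["time_s"],get_state()["force"],-c["R"].T@c["t"])
E
```

```text
1011 [0.5919 0.1192] [ 0.2515 -0.9679] 0.1624008883575639
switch off-axis -0.0018841455513360847 stand off 0.0035839583730575644
[1.9219 2.4852 0.    ] [ 0.0265  0.1652  1.6418 -0.      1.3346 -0.2278] [ 0.0265  0.2803  1.7358 -0.      1.1254 -0.2278] [-0.1144  0.3126  1.6947 -0.      1.1344 -0.3687]
[ 2.4852 -1.9219  0.    ] None None None
sleeve_hole 0.61 [316.7 181.2] [0.5967 0.0887 0.15  ] [0.5961 0.0916 0.1627]
pin_tip 0.5 [343.5 187. ] [0.6189 0.0895 0.15  ] [ 0.6385  0.0552 -0.0004]
switch_top 0.94 [317.8 322.2] [ 0.6251 -0.016   0.183 ] [ 0.6251 -0.0162  0.1827]
3.4417 [-0.5514  0.4198 -0.522 ] [0.5836 0.1511 0.4202]
```

View pics/w1.png

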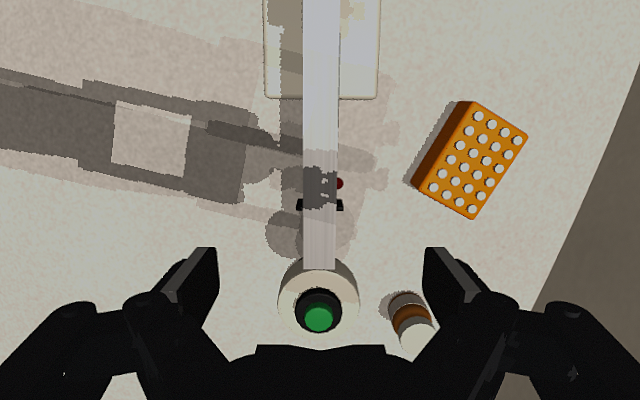

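The wrist view shows the red button at (340,183), the black ribs at row 204 on both sides, and the switch at (319,319). I'll refine the axis and the along-boom position from this view, then descend.

```bash
python3 - <<'E'
from h import *
c=capture("wrist"); I=c["image"].astype(int)
m=np.zeros((400,640),bool); m[20:265,290:352]=1
P=cloud(c,m); s=P[(P[:,2]>.157)&(P[:,2]<.168)]
p,d=fit_axis(s); sx,_=ori(d); n=sx[:2]
lat=(s[:,:2]-p)@n; print(len(s),p,d,s[:,2].mean(),"lat 2/98%",np.percentile(lat,[2,98]))
t0=get_state(); R=Ro.from_rotvec(t0["tool_rot"]).as_matrix(); print("tcp",t0["tool_pos"],"tool y",R[:,1],"lat of tcp",(t0["tool_pos"][:2]-p)@n)
red=(I[:,:,0]>90)&(I[:,:,1]<60)&(I[:,:,2]<60); red[:,:325]=0;red[:,360:]=0; red[:150]=0; red[230:]=0
v,u=np.nonzero(red); print("red",u.min(),u.max(),v.min(),v.max())
tc=lambda uv,z:((at_z(c,uv,z)[:2]-p)@d,(at_z(c,uv,z)[:2]-p)@n)
print("pin",tc((u.mean(),v.mean()),.15),"pin edges",tc((u.mean(),v.min()-.5),.152),tc((u.mean(),v.max()+.5),.152))
blk=I.sum(2)<60
for col in(300,341):
    r=np.nonzero(blk[190:220,col])[0]+190
    if len(r): print("rib",col,r.min(),r.max(),tc((col,r.min()-.5),.16),tc((col,r.max()+.5),.16),tc((col,r.min()-.5),.15))
print("switch",tc((317.8,322.2),.183),"tcp t",(t0["tool_pos"][:2]-p)@d)
crop=cv2.resize(c["image"][140:240,260:400],None,fx=5,fy=5,interpolation=cv2.INTER_NEAREST); cv2.imwrite("pics/w2.png",crop[:,:,::-1])
E
```

```text
8632 [0.5913 0.1202] [ 0.2425 -0.9702] 0.16261020034184828 lat 2/98% [-0.0127  0.0127]
tcp [0.6004 0.0866 0.3   ] tool y [ 0.9676  0.2525 -0.0001] lat of tcp 0.0006942552759149256Traceback (most recent call last):
  File "<stdin>", line 9, in <module>
    return umr_minimum(a, axis, None, out, keepdims, initial, where)
ValueError: zero-size array to reduction operation minimum which has no identity
```

```bash
python3 - <<'E'
from h import *
c=capture("wrist"); I=c["image"].astype(int)
p=np.array([.5913,.1202]);d=np.array([.2425,-.9702]); n=ori(d)[0][:2]
tc=lambda uv,z:np.array([(at_z(c,uv,z)[:2]-p)@d,(at_z(c,uv,z)[:2]-p)@n])
red=(I[:,:,0]>1.8*I[:,:,1]+10)&(I[:,:,0]>1.8*I[:,:,2]+10); red[:,:325]=0;red[:,360:]=0; red[:150]=0; red[230:]=0
v,u=np.nonzero(red); print("red",len(u),u.min(),u.max(),v.min(),v.max())
print("pin",tc((u.mean(),v.mean()),.151),"edges",tc((u.mean(),v.min()-.5),.152),tc((u.mean(),v.max()+.5),.152))
for col in(299,341):
    for r in range(194,216): print(I[r,col].sum(),end=" ")
    print()
print("rows->t",[(r,tc((341,r),.16)[0].round(4)) for r in(200,209)])
print("switch",tc((317.8,322.2),.183),"tcp t",(get_state()["tool_pos"][:2]-p)@d)
crop=cv2.resize(c["image"][140:240,260:400],None,fx=5,fy=5,interpolation=cv2.INTER_NEAREST); cv2.imwrite("pics/w2.png",crop[:,:,::-1])
E
```

```text
red 50 337 342 177 188
pin [0.033  0.0155] edges [0.0279 0.0153] [0.0377 0.0156]
347 348 362 274 94 1 13 14 18 33 22 21 28 25 12 3 323 306 253 317 357 304 
487 488 493 521 400 180 123 45 0 0 0 0 31 115 98 21 200 422 453 439 438 448 
rows->t [(200, np.float64(0.045)), (209, np.float64(0.0524))]
switch [ 0.1408 -0.0003] tcp t 0.034975980273242065
```

View pics/w2.png

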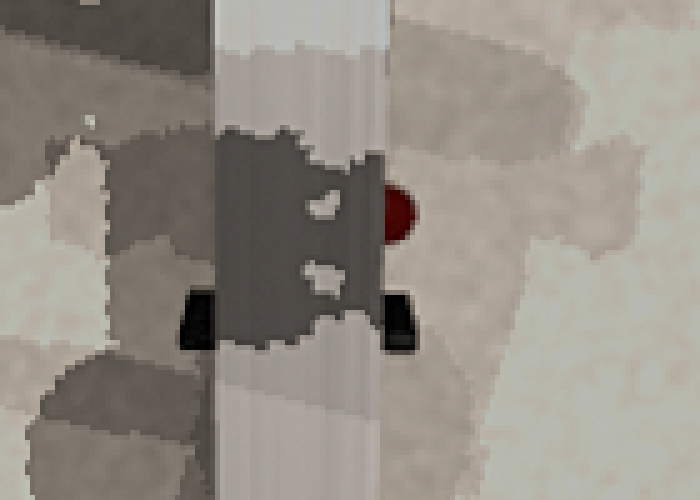

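Button at t=33 mm along the fit, 9.8 mm wide as it should be. The ribs start about 12 mm from it and the axis fits to ±12.7 mm. I'll descend with the pad over the button, just clear of the ribs, and pinch.

```bash
python3 - <<'E'
from h import *
p=np.array([.5913,.1202]);d=np.array([.2425,-.9702]); d/=np.linalg.norm(d); sx,os_=ori(d); o=os_[0]
h=p+d*.0316
goto([*h,.26],o); print(get_state()["force"])
print(move_straight([*h,.153],feed=.08,stop_force=8)); s=get_state(); print(s["tool_pos"],s["force"])
grip(.022,25); wait(.3); s=get_state(); print(s["tool_pos"],s["force"],s["wrist_torque"],s["width"],s["time_s"])
c=capture("wrist"); save(c,"w3")
print((s["tool_pos"][:2]-p)@d)
E
```

```text
[ 0.3857 -0.3219 -0.3865]
False
[0.5996 0.0896 0.1538] [-0.2993 -0.4606  0.7602]
[0.599  0.0895 0.1538] [-2.479   0.177   4.9709] [0.0033 0.3258 0.007 ] 0.02551567009090977 6.1833
0.03165162375555471
```

View pics/w3.png

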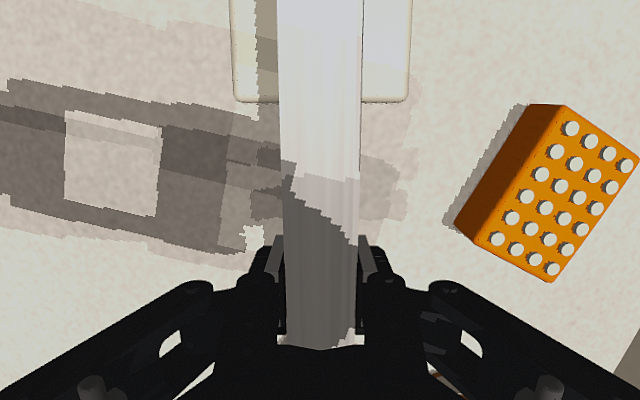

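The pinch is flush (width 25.5 mm) and side forces are small. Now the slide: break away, travel, then feel slowly for the next hole.

```bash
python3 - <<'E'
from h import *
d=np.array([.2425,-.9702]); d/=np.linalg.norm(d)
s=get_state(); a=s["tool_pos"]; z=a[2]
def rep(r):
    s=get_state(); print(r,"travel",(s["tool_pos"]-a)[:2]@d,"F along",s["force"][:2]@d,"F",s["force"],s["width"],s["time_s"])
D=np.array([*d,0])
r=move_straight(a+D*.014,feed=.015,stop_force=16); rep(r)
if not r:
    r=move_straight(a+D*.046,feed=.03,stop_force=9); rep(r)
    if not r: r=move_straight(a+D*.094,feed=.008,stop_force=8); rep(r)
c=capture("wrist"); save(c,"w4")
c=capture("top"); crop=cv2.resize(c["image"][150:260,160:370],None,fx=3.5,fy=3.5); cv2.imwrite("pics/t4.png",crop[:,:,::-1])
for m in mark_of("top","switch_top"): print(m["confidence"],at_z(c,m["centre"],.183))
E
```

```text
False travel 0.01187582558920898 F along -4.749433320467577 F [-3.5173  4.0164  2.4238] 0.025550447058005236 7.325
False travel 0.04435319102875641 F along -4.622556088268933 F [-2.1258  4.2334  2.7196] 0.02549597342663259 8.5417
True travel 0.06837976736186255 F along -1.1892481927093461 F [-0.6572  1.0616  2.3815] 0.025345053794211217 11.7667
0.7 [ 0.5324 -0.2968  0.183 ]
0.64 [ 0.6385 -0.0737  0.183 ]
```

View pics/w4.png

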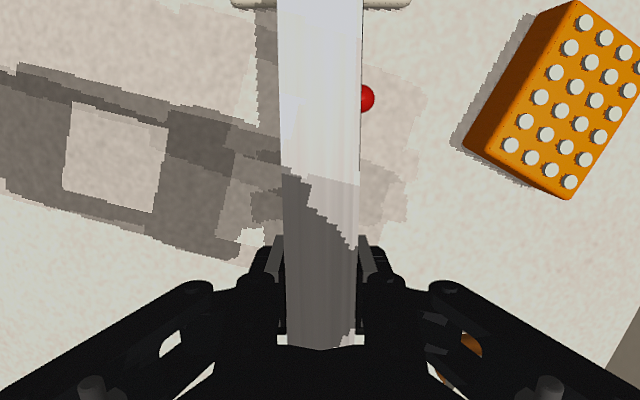

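The red button now stands out of the sleeve's +x side at (367,98), about 68 mm from the pads toward the post, so it popped through the next hole. Now I'll release, lift clear, and measure the button protrusion and switch from above.

```bash
python3 - <<'E'
from h import *
p=np.array([.5913,.1202]);d=np.array([.2425,-.9702]); d/=np.linalg.norm(d); n=ori(d)[0][:2]
grip(.085); wait(.2); s=get_state(); print(s["tool_pos"],s["force"],s["width"])
a=s["tool_pos"]; print(move_straight([a[0],a[1],.27],feed=.15,stop_force=15))
b=np.array([*a[:2],.30])-np.array([*d,0])*.02
move_straight(b,feed=.15); wait(.1)
c=capture("wrist"); save(c,"w5"); I=c["image"].astype(int)
tc=lambda uv,z:np.array([(at_z(c,uv,z)[:2]-p)@d,(at_z(c,uv,z)[:2]-p)@n])
red=(I[:,:,0]>1.8*I[:,:,1]+10)&(I[:,:,0]>1.8*I[:,:,2]+10); red[:,:325]=0;red[:,365:]=0
v,u=np.nonzero(red)
if len(u): print("red",len(u),u.min(),u.max(),v.min(),v.max(),"pin",tc((u.mean(),v.mean()),.151),"tip",tc((u.max()+.5,v.mean()),.15))
for k,z in dict(sleeve_hole=.15,switch_top=.183).items():
    for m in mark_of("wrist",k)[:2]: print(k,m["confidence"],m["centre"],tc(m["centre"],z),at_z(c,m["centre"],z),at_range(c,m["centre"]))
g=(I[:,:,1]>1.5*I[:,:,0]+10)&(I[:,:,1]>1.3*I[:,:,2]+10); v,u=np.nonzero(g)
print("green",len(u),u.min(),u.max(),v.min(),v.max()); P=cloud(c,g); P=P[P[:,2]>.17]; print("cloud",np.median(P,0),P.min(0),P.max(0))
print(get_state()["time_s"])
E
```

```text
[0.6145 0.024  0.1533] [-0.4032  1.3553 -0.5716] 0.08470107551594595
False
red 59 341 346 123 134 pin [0.0332 0.0155] tip [0.0333 0.0182]
sleeve_hole 0.95 [324.2, 210.3] [0.0993 0.0011] [0.6165 0.0241 0.15  ] [0.6154 0.028  0.1627]
sleeve_hole 0.38 [320.7, 255.7] [ 0.1399 -0.0017] [ 0.6235 -0.0159  0.15  ] [ 0.6221 -0.0101  0.1627]
switch_top 0.56 [322.8, 348.9] [0.2081 0.0001] [ 0.6419 -0.0817  0.183 ] [ 0.6418 -0.0815  0.1832]
green 495 309 337 329 349
cloud [ 0.6395 -0.0742  0.1821] [ 0.606  -0.0891  0.1741] [0.6532 0.0523 0.3508]
14.2917
```

View pics/w5.png

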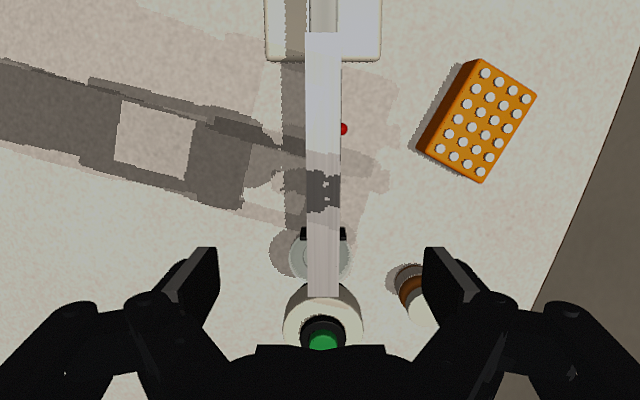

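The button is at the same along-boom position as before and equally proud, so it is fully out. The switch (322,342) is partly hidden by the gripper, so I'll move on for a clear view of it and measure its surroundings' height before pressing.

```bash
python3 - <<'E'
from h import *
p=np.array([.5913,.1202]);d=np.array([.2425,-.9702]); d/=np.linalg.norm(d); n=ori(d)[0][:2]
move_straight([*(p+d*.112),.30],feed=.15); wait(.1)
c=capture("wrist"); I=c["image"].astype(int)
tc=lambda uv,z:np.array([(at_z(c,uv,z)[:2]-p)@d,(at_z(c,uv,z)[:2]-p)@n])
g=(I[:,:,1]>1.5*I[:,:,0]+10)&(I[:,:,1]>1.3*I[:,:,2]+10); g[:240]=0; v,u=np.nonzero(g)
print("green",len(u),u.min(),u.max(),v.min(),v.max())
for m in mark_of("wrist","switch_top")[:2]: print(m["confidence"],m["centre"],tc(m["centre"],.183),at_z(c,m["centre"],.183),at_range(c,m["centre"]))
P=cloud(c,np.pad(np.ones((130,120),bool),((240,30),(260,260)))); 
T=P[(abs(P[:,2]-.183)<.0025)]; e,r=cv2.minEnclosingCircle(T[:,:2].astype(np.float32)); med=np.median(T[:,:2],0)
print("top disc",len(T),e,r,"med",med,"tc",(np.array(e)-p)@d,(np.array(e)-p)@n)
q=np.linalg.norm(P[:,:2]-med,axis=1)
for a in range(0,40,2):
    k=(q>=a/1e3)&(q<(a+2)/1e3)&(P[:,2]<.22)
    if k.any(): print(a,np.percentile(P[k,2],[10,50,90]),k.sum())
cv2.imwrite("pics/w6.png",cv2.resize(I[220:400,220:420].astype(np.uint8),None,fx=3,fy=3)[:,:,::-1])
print(get_state()["time_s"])
E
```

```text
green 706 307 336 294 323
0.91 [321.3, 314.0] [0.2079 0.0002] [ 0.6419 -0.0815  0.183 ] [ 0.642  -0.0818  0.1825]
top disc 562 (0.6417821049690247, -0.07979651540517807) 0.012015690095722675 med [ 0.6413 -0.0789] tc 0.2062688053874832 0.000478560693979889
0 [0.1818 0.1824 0.1835] 16
2 [0.1819 0.1826 0.1833] 53
4 [0.1819 0.1826 0.1835] 86
6 [0.1818 0.1826 0.1833] 119
8 [0.1807 0.1824 0.1832] 190
10 [0.1746 0.1795 0.1825] 274
12 [0.174  0.1748 0.1755] 149
14 [0.1741 0.1748 0.1754] 182
16 [0.1734 0.1746 0.1754] 292
18 [0.1646 0.1718 0.1747] 525
20 [0.1639 0.1648 0.1676] 207
22 [0.164  0.1648 0.1655] 253
24 [0.1639 0.1647 0.1656] 318
26 [0.1637 0.1647 0.1655] 405
28 [0.1636 0.1646 0.1654] 482
30 [0.1633 0.1646 0.1654] 543
32 [0.1619 0.1641 0.165 ] 578
34 [0.1403 0.1588 0.164 ] 902
36 [0.0119 0.162  0.1633] 127
38 [0.0129 0.1623 0.1634] 123
14.8583
```

View pics/w6.png

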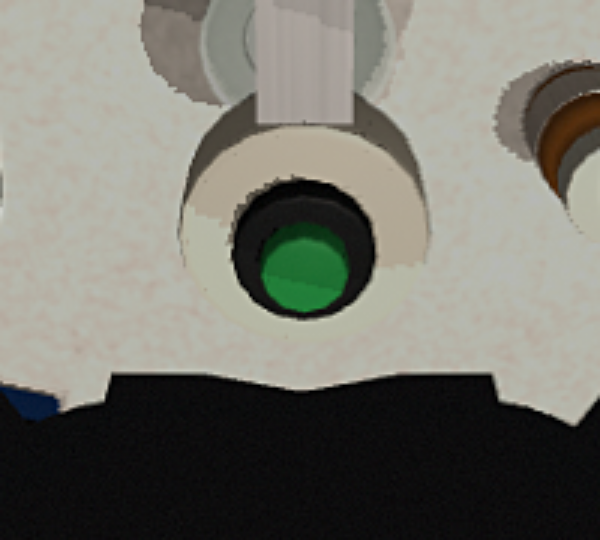

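The switch disc is found at (0.642,-0.080), radius 12.0 mm as given, with the bezel at 175 mm, below the pressed height of 177 mm. I'll press it with shut fingers.

```bash
python3 - <<'E'
from h import *
p=np.array([.5913,.1202]);d=np.array([.2425,-.9702]); d/=np.linalg.norm(d)
sw=np.array([.6418,-.0798])
grip(0.0,20); move_straight([*sw,.235],feed=.15); wait(.3)
s=get_state(); print(s["tool_pos"],s["force"],s["width"])
print(move_straight([*sw,.209],feed=.04,stop_force=4))
r=move_straight([*sw,.1955],feed=.008,stop_force=9); s=get_state(); print(r,s["tool_pos"],s["force"],s["time_s"])
c=capture("side"); save(c,"s7")
E
```

```text
[ 0.642  -0.0792  0.2358] [-0.6596 -0.0929  0.7122] 0.00028448210746262844
False
True [ 0.6419 -0.0798  0.1993] [-0.5736  0.4527  3.9711] 18.8917
```

```bash
python3 - <<'E'
from h import *
p=np.array([.5913,.1202]);d=np.array([.2425,-.9702]); d/=np.linalg.norm(d); n=ori(d)[0][:2]
sw=np.array([.6418,-.0798])
move_straight([*sw,.30],feed=.12); move_straight([*(p+d*.105),.34],feed=.15); wait(.2)
c=capture("wrist"); w=c["image"]; I=w.astype(int)
tc=lambda uv,z:np.array([(at_z(c,uv,z)[:2]-p)@d,(at_z(c,uv,z)[:2]-p)@n])
red=(I[:,:,0]>1.8*I[:,:,1]+10)&(I[:,:,0]>1.8*I[:,:,2]+10); red[:,:325]=0;red[:,365:]=0
v,u=np.nonzero(red); print("red",len(u),"pin",tc((u.mean(),v.mean()),.151),"tip",tc((u.max()+.5,v.mean()),.15))
for m in mark_of("wrist","switch_top")[:1]: print(m["confidence"],m["centre"],tc(m["centre"],.183),at_range(c,m["centre"]))
s=capture("side")["image"]
old=cv2.imread("pics/s7.png")[:,:,::-1]
x=np.hstack([cv2.resize(k[120:280,220:420],(400,320)) for k in(old,s)])
cv2.imwrite("pics/f8.png",np.vstack([x,cv2.resize(w[150:400,120:520],(800,280*1))])[:,:,::-1])
print(get_state()["time_s"],get_state()["force"])
E
```

```text
red 46 pin [0.0333 0.0156] tip [0.0332 0.018 ]
21.1583 [0.1955 0.0205 0.7414]
```

View pics/f8.png

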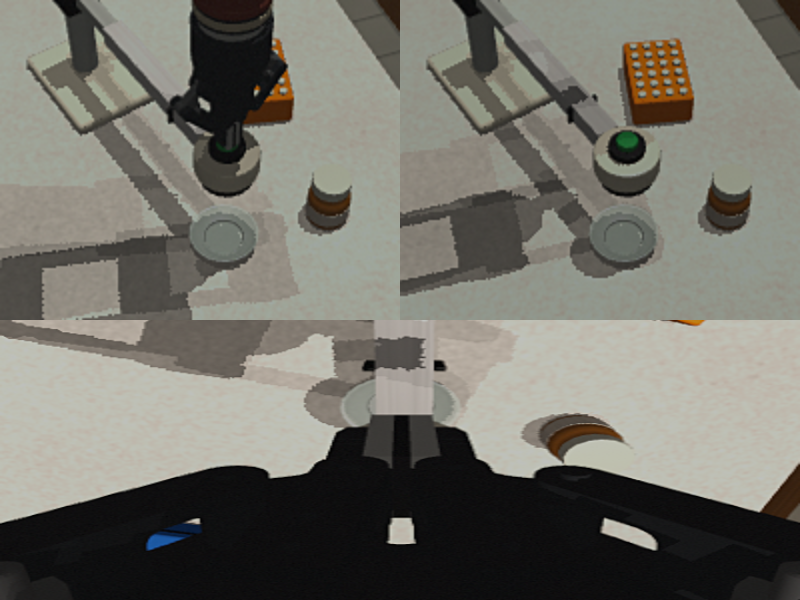

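```bash
python3 - <<'E'
from h import *
s=get_state(); a=s["tool_pos"]; move_straight([a[0]-.08,a[1]+.06,.38],feed=.2); wait(.3)
c=capture("side"); s2=c["image"]; s7=cv2.imread("pics/s7.png")[:,:,::-1]
a0=cv2.resize(cv2.imread("pics/a.png")[300:,:,::-1],(640,400))
for nm,im in(("start",a0),("pressed",s7),("now",s2)):
    print(nm,"dish",im[228:250,318:344].mean((0,1)),"green max",im[185:200,320:345].reshape(-1,3)[im[185:200,320:345,1].argmax()])
for k in("dish","slide_box","tip_rack","jar"):
    for m in mark_of("side",k)[:1]: print(k,m["confidence"],at_z(c,m["centre"],0))
for m in mark_of("side","switch_top")[:1]: print("sw",at_z(c,m["centre"],.183),at_range(c,m["centre"]))
print(get_state()["time_s"],get_state()["force"])
E
```

```text
start dish [91.6591 96.6748 90.1941] green max [139 146 132]
pressed dish [108.0297 113.9231 106.2937] green max [172 176 163]
now dish [ 95.6626 100.8741  94.1171] green max [161 169 148]
dish 0.91 [ 0.6343 -0.076   0.    ]
slide_box 0.77 [ 0.5346 -0.3388  0.    ]
tip_rack 0.71 [0.776  0.1304 0.    ]
jar 0.75 [ 0.769  -0.0819  0.    ]
sw [ 0.6382 -0.0808  0.183 ] [ 0.6377 -0.082   0.1845]
22.4417 [ 0.0141 -0.2134  0.1968]
```

```bash
python3 -c "
from plant import *
close_job()"
```

```text
the job is handed in; nothing more can be done
```

I pinched the sleeve flush over the button, slid it out until the button locked in the next hole, and released. Then I pressed the green switch once, backed away and handed the job in at about 22 s. I could not confirm from the pictures that the dish is lit.

- **Boom lock:** The slide stopped by feel after about 68 mm of tool travel. The switch and hole marks put the sleeve's move at 65–67 mm. After I let go, and again after pressing, the button was at its original place along the boom and as far out of the sleeve as at the start, so it is fully out. I limited the slide by force: the stop at the hole triggered at a change of 8 N, about 12–13 N in all by my estimate. I did not log the peak.
- **Switch:** The press stopped at a force change of 9 N. That is more than the 5 N for fully down and well under 25 N. The fingertip was at about 177.3 mm, against 177 mm for fully down. The reading straight after the stop was only about 4 N, which I took as the arm easing off.
- **Light:** I saw no clear glow on the dish. Side-view brightness there was 97 at the start, 114 while pressed and 101 at the end. This is no bigger than shadow changes could explain. I did not press again because the task said once.
- **Other things:** The dish, slide box, tip rack and jar show where they were at the start, within network noise of up to about 9 mm. Force on the tool is about zero, and it is touching nothing.

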